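Return the oblong setting block to its lidded slot

ROBOT

A 6-joint arm with a two-finger parallel gripper is mounted at the origin on the work surface. World frame = base frame: x ahead of the robot, y to its left, z up, the work surface at z = 0. Lengths are in mm, angles in degrees, forces in N, time in s.
With the tool pointing down it reaches from about 300 to 850 mm from the base axis. Payload 4.2 kg.
Tool frame: the origin (TCP) lies midway between the tips of the shut fingers; the grasp point (between the pads) lies 19 mm behind it; z points along the fingers, y is the direction in which the jaws open and shut (so a half turn about z gives the same grasp; the last joint's range is limited). The gripper opens to 91 mm and grips with 3 to 60 N. Pads are 32 mm wide; open, the fingers measure 118 mm over their backs; the gripper's body (76 mm by 178 mm) begins 60 mm behind the grasp point.
Start: joints at [66.234, 18.312, 89.639, -0, 72.044, -1.146], TCP at [221.162, 530.783, 213.976] pointing down, gripper open.
Joint ranges: [-177.97, 177.97], [-48.28, 115.42], [12.27, 149.76], [-77.06, 257.06], [2.81, 150.46], [-146.56, 146.56]. Speed limits (degrees/s): [147.25, 147.25, 180, 180, 180, 180].

INTERFACE

Orientations are given as [roll, pitch, yaw] about the fixed x, y, z axes, in that order (R = Rz(yaw) Ry(pitch) Rx(roll)).
In Python, from workcell import env gives the robot as it stands.
- The arm moves only by the shell command python3 -m jog 'ROWS' [FORCE]. ROWS is JSON, a list of rows, each an object of numbers: "dx", "dy", "dz": the shift along the world's x, y, z in m; "wx", "wy", "wz": the turn, a rotation vector about the world's x, y, z in rad; "grip": the gripper's target within -1 to 1 (shut at 1, half-way at 0, fully open at -1). In form: [{"dx": .., "dy": .., "dz": .., "wx": .., "wy": .., "wz": .., "grip": ..}, ...]. A call has 1 to 10 rows; each row shifts and turns the commanded pose from where the row before left it; what a row does not reach is not made up. A row lasts 1/10 s, in which the tool goes at most 50 mm and 8.59 degrees, less where a joint would pass 70% of its speed; a pose out of reach is approached as far as the arm can. A call with a gripper value outside its range is refused whole. The fingers move at their own pace and stop on an object; FORCE is the grip in N (left out, the last holds). Time passes only in rows, so rows that do not move let the fingers close. It gives the time, the measured TCP pose, the force and the opening at its end, in the units of the state.
- env.state(): the state, without advancing time (a new reading comes with each control period).
- env.grab_frame(name): name is "scene" or "top" or "wrist"; returns the picture (384x512x3 uint8, red, green, blue); there is no depth.
- env.get_calibration(name): a dict with "fx", "fy", "cx", "cy" (pixels), "R" (3x3) and "t" (3): a world point X has camera coordinates R X + t. Camera axes: x right, y down, z forward; pixel columns grow to the right and rows downward; lengths in mm; the calibration is good to about 2 mm. A picture is of the moment at which its call begins: read the wrist's pose just before it. get_calibration takes no time and is no camera call; for the wrist camera it gives the pose at the moment of the call.
- env.job_done(): hands the job in, once; it reports no verdict.
The state is a dict: "time_s": time; "qpos": joint angles; "qvel": joint speeds; "effort": joint torques, N m; "ee_pos": TCP position; "ee_rot": TCP orientation; "force": force on the tool from outside, world axes, zero at the start; "torque": the same for the moment, N m; "gripper_width": finger opening in mm.
Only numpy, scipy, OpenCV 4.12 (cv2) and the standard library are available. Lean on these libraries where they do the work, as an engineer would, in place of code of your own. Each camera call takes 0.05 s, during which the arm holds its last target. There are 200 camera calls.

TASK

The aluminium oblong setting block belongs in the storage slot whose label shows an oblong. Lift the loose knobbed lid off that slot and set it down, without dropping it, knob up in the middle of the cork mat; then stand the block in the opened sloping pocket, lowering it right down to the pocket floor before you let go. Leave the other two lids on and do not disturb anything else on the bench.

Things in the scene. Friction and masses are not known exactly. Their poses are not given: they have to be found in the camera images.
- block: the setting block: plain aluminium oblong block 54 (x) x 30 (y) x 70 mm high (z), with small dark dimples on its broad sides, about 0.3 kg, standing upright and loose on the bench. Origin: centre of its underside. In its pocket its z lies along the pocket's z and its x along the pocket's x, either way round.
- pocket_oblong: open pocket of the oblong slot, empty, 62 (x) x 38 (y) mm inside. Origin: centre of its floor, 46 mm above the bench. z points out along its axis, leaning 30 deg from vertical towards the robot; y is level along the row; x up the slope. Rim 28 mm above the floor (72 x 48 mm outside) on a 96 x 72 mm ledge 12 mm above the floor. The seated block stands 42 mm out of it.
- slot_oblong: wooden slot module that carries this pocket, fixed on the rack board, label a dark oblong. Three like modules stand 170 mm apart in any order; each has its label, a dark picture on a level plate 80 mm above the 12 mm board, at the side away from the robot, 75 mm along x. Origin: centre of its underside, under the pocket; z up. The other two hold their own blocks.
- lid_oblong: loose grey lid of the oblong slot: hollow box cover 84 (x) x 60 (y) x 67 mm, open below, 3 mm walls; dark round knob on top, 24 mm wide, 20 high, on a 14 mm neck; knob centre 90 mm from the origin along z; 0.15 kg. Origin: centre of its open underside. Starts on the pocket's ledge, leaning likewise, reaching 16 mm over the rim: draw it off along the pocket's axis.
- mat: square-cornered cork mat, 140 (x) x 130 (y) x 4 mm, fixed flat on the bench. Origin: centre of its underside.
- lid_round: same kind of lid, over the slot whose label shows a disc; leave it on
- lid_triangle: same kind of lid, over the slot whose label shows a triangle; leave it on
- pod: white-topped vacuum pod with black dots, 81 x 91 x 34 mm, loose on the bench; leave it alone
- pod_far: larger vacuum pod, 106 x 91 x 34 mm, loose on the bench; leave it alone
- collet_nut: dark steel ring nut, 42 mm diameter, 22 mm high, standing loose on the rack board between two modules; leave it alone
- plug_gauge: steel cylinder, 26 mm diameter, 35 mm high, standing loose on the rack board between two modules; leave it alone
- tape: black tape measure (steel disc on one side), 70 x 36 x 66 mm, loose; leave it alone
- wrench: wrench lying loose; leave it alone
- brush: brush lying loose; leave it alone
- oil: white bottle, 52 mm diameter, 150 mm high, loose; leave it alone
Things that resemble listed ones, but are neither listed nor needed, are in the scene too. There is more than one size of the block; the one meant has the size given above.

How it is judged (in metres and radians):
On the way, in this order (a step that is already met when the one before it is completed fails the run):
1. the lid of the oblong slot is lowered, still held and knob up, onto the middle of the mat (x of lid_oblong in the frame of mat between -0.045 and 0.045 m and y of lid_oblong in the frame of mat between -0.045 and 0.045 m and angle between lid_oblong's own z axis and vertical below 0.12 rad and height (world z) of lid_oblong below 0.025 m and contact force between the fingers and lid_oblong above 0.3 N), for 0.05 s.
2. the block, still held, is lowered to the floor of the oblong pocket (within 12 mm) (x of block in the frame of pocket_oblong between -0.01 and 0.01 m and y of block in the frame of pocket_oblong between -0.01 and 0.01 m and angle between the z axis of block and the z axis of pocket_oblong, either way round below 0.14 rad and z of block in the frame of pocket_oblong between -0.005 and 0.012 m and contact force between the fingers and block above 0.3 N), for 0.05 s.
At the end, for the whole second after the job is handed in: The block stands on the floor of the oblong pocket (within 5 mm in depth, 10 mm sideways, 8 degrees of its axis), the oblong slot's lid stands flat and knob up on the mat, its centre within 45 mm of the mat's centre along each side; both at rest (x of block in the frame of pocket_oblong between -0.01 and 0.01 m and y of block in the frame of pocket_oblong between -0.01 and 0.01 m and angle between the z axis of block and the z axis of pocket_oblong, either way round below 0.14 rad and z of block in the frame of pocket_oblong between -0.005 and 0.005 m and x of lid_oblong in the frame of mat between -0.045 and 0.045 m and y of lid_oblong in the frame of mat between -0.045 and 0.045 m and angle between lid_oblong's own z axis and vertical below 0.12 rad and height (world z) of lid_oblong between 0 and 0.01 m and linear speed of each of block, lid_oblong below 0.02 m/s); the robot touches nothing.
It fails at once if another lid is moved more than 10 mm (distance of any of lid_round, lid_triangle from where it was at the start of the episode above 0.01 m).
It fails at once if a bystander is moved more than 20 mm (distance of any of pod, pod_far, collet_nut, plug_gauge, tape, wrench, brush, oil from where it was at the start of the episode above 0.02 m).
It also fails if it takes over 72 s, if anything falls off the work surface, if the arm or the gripper's body presses on something with over 40 N, if the wrist force passes 120 N, or if a joint passes its speed limit or range.

## Working session

There is one attempt and no reset: what is moved stays moved. The work goes in short steps, Python scripts to look and compute and a shell command to move; the robot and the scene stay as the last step left them, time stands still between calls to the robot, and variables do not carry over. Pictures are saved under pics/ and viewed, about 8 in all and at most 12, crops included, and the job is handed in when it is done.

```bash
mkdir -p pics; ls; python3 - <<'E'
from workcell import env
import cv2
print(env.state())
for n in ("scene","top"):
    im=env.grab_frame(n); cv2.imwrite(f"pics/{n}0.png",im[:,:,::-1])
    c=env.get_calibration(n); print(n,{k:(v.tolist() if hasattr(v,'tolist') else v) for k,v in c.items()})
a=cv2.imread("pics/top0.png"); cv2.imwrite("pics/top0b.png",cv2.resize(a,(800,600),interpolation=cv2.INTER_CUBIC))
a=cv2.imread("pics/scene0.png"); cv2.imwrite("pics/scene0b.png",cv2.resize(a,(800,600),interpolation=cv2.INTER_CUBIC))
E
```

```text
pics
{'time_s': 0.0, 'qpos': array([ 6.62334464e+01,  1.83511025e+01,  8.97049140e+01, -3.65527695e-03,
        7.20445188e+01, -1.14651943e+00]), 'qvel': array([-0.04598425,  0.02146918, -0.00134939, -0.15085741,  0.00102875,
       -0.02323959]), 'effort': array([ 1.10905567e-03, -4.12469959e+01, -2.31975263e+01,  7.29835778e-02,
        4.57221991e-02, -1.31688525e-04]), 'ee_pos': array([220.97807134, 530.30217218, 213.13579694]), 'ee_rot': array([-1.79899415e+02,  1.46294217e-03,  1.57381097e+02]), 'force': array([ 0.09004126,  0.5402714 , -0.28836204]), 'torque': array([-0.02652271, -0.00392236,  0.0036647 ]), 'gripper_width': 91.09272189381956}
scene {'fx': 384.4846864508319, 'fy': 384.4846864508319, 'cx': 256.74359278478636, 'cy': 192.33525443580692, 'R': [[0.016040424393738113, 0.99982611327644, -0.00951041512213272], [0.7516064222447799, -0.01833003315047814, -0.6593571080416921], [-0.6594167808189827, 0.003428278756007771, -0.7517697493774943]], 't': [-20.644222626932184, -330.66218449908143, 1419.3683613801063]}
top {'fx': 456.2272475565537, 'fy': 456.2272475565537, 'cx': 246.36049706568642, 'cy': 184.17333511329207, 'R': [[0.013006590254871036, -0.9998194952097872, 0.013849390181092639], [-0.9959032533750751, -0.014192679026031113, -0.08930441074776216], [0.08948485082338156, -0.01263110686006214, -0.995908086427963]], 't': [14.05464858377856, 489.26163325190504, 1350.685791932923]}
```

View pics/top0b.png

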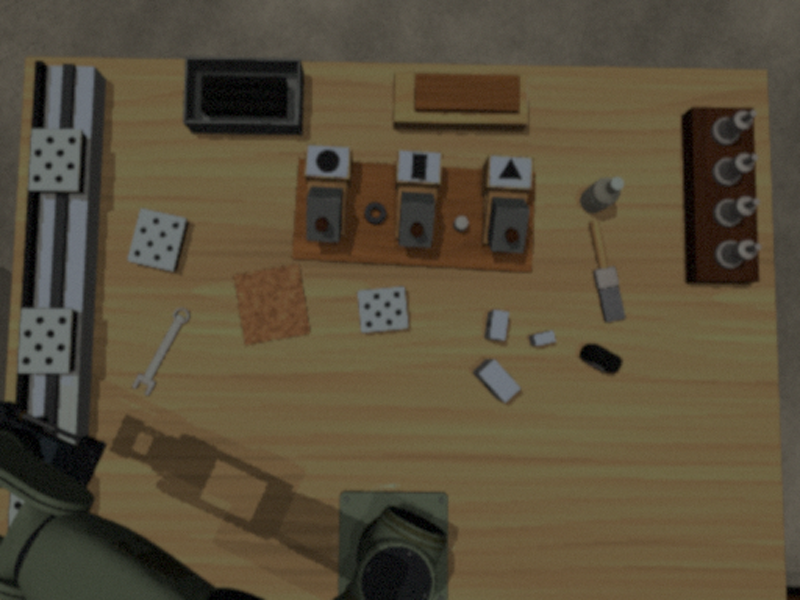

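View pics/scene0b.png

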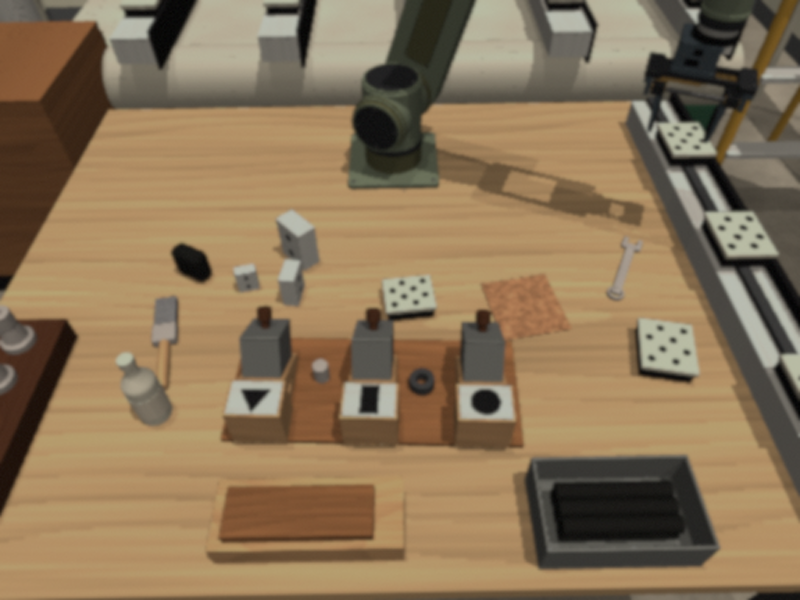

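Top view (800x600 scale): labels are disc (328,160), oblong (419,167) and triangle (510,172), so the oblong slot is the middle one. Its knob is at (417,229), and the mat is at (271,304). The block candidates are (499,381), (499,325) and (543,339), which I'll measure next.

```bash
cat > h.py <<'E'
import numpy as np, cv2
from workcell import env
def ray(c,uv):
    R=np.array(c["R"]);t=np.array(c["t"])
    d=R.T@np.array([(uv[0]-c["cx"])/c["fx"],(uv[1]-c["cy"])/c["fy"],1.]); return -R.T@t,d
def plane(c,uv,z):
    o,d=ray(c,uv); return o+d*(z-o[2])/d[2]
def proj(c,X):
    p=np.array(c["R"])@np.array(X,float)+np.array(c["t"]); return np.array([c["fx"]*p[0]/p[2]+c["cx"],c["fy"]*p[1]/p[2]+c["cy"]])
def two(c1,u1,c2,u2):
    A=[];b=[]
    for c,u in((c1,u1),(c2,u2)):
        o,d=ray(c,u);d/=np.linalg.norm(d);P=np.eye(3)-np.outer(d,d);A.append(P);b.append(P@o)
    return np.linalg.lstsq(np.vstack(A),np.hstack(b),rcond=None)[0]
E
python3 - <<'E'
from h import *
ct,cs=env.get_calibration("top"),env.get_calibration("scene")
a=cv2.imread("pics/top0.png");s=.64
p=lambda u,v:(u*s,v*s)
hsv=cv2.cvtColor(a,cv2.COLOR_BGR2HSV)
# mat
print("mat corners",[plane(ct,p(*q),4)[:2].round(1).tolist() for q in((234,274),(299,265),(310,335),(245,343))])
for n,u,v in(("tri",512,236),("obl",417,229),("rnd",322,224)): print("knob",n,plane(ct,p(u,v),150).round(1))
for n,u1,u2 in(("tri",(512,236),(264,314)),("obl",(417,229),(373,319)),("rnd",(322,224),(482,320))): print(n,two(ct,p(*u1),cs,p(*u2)).round(1))
for n,u,v in(("tri",510,172),("obl",419,167),("rnd",328,160)): print("label",n,plane(ct,p(u,v),92).round(1))
for n,u1,u2 in(("tri",(510,172),(256,398)),("obl",(419,167),(370,399)),("rnd",(328,160),(486,401))): print(n,two(ct,p(*u1),cs,p(*u2)).round(1))
c1=a[205:265,295:360];b=cv2.imread("pics/scene0.png")[120:200,140:215]
o=np.hstack([cv2.resize(c1,(400,370),interpolation=cv2.INTER_CUBIC),cv2.resize(b,(394,370),interpolation=cv2.INTER_CUBIC)])
cv2.imwrite("pics/crop1.png",cv2.convertScaleAbs(o,alpha=1.3))
E
```

```text
mat corners [[513.4, 314.9], [532.9, 188.9], [396.8, 164.4], [379.7, 289.4]]
knob tri [ 572.2 -200.2  150. ]
knob obl [582.1 -32.7 150. ]
knob rnd [588.4 134.4 150. ]
tri [ 575.7 -203.5  128.4]
obl [586.6 -32.9 124.3]
rnd [593.  137.2 124.7]
label tri [ 702.  -207.9   92. ]
label obl [708.6 -38.7  92. ]
label rnd [719.1 130.3  92. ]
tri [ 703.  -206.9   86.7]
obl [709.6 -37.3  88.4]
rnd [719.2 132.   92.4]
```

View pics/crop1.png

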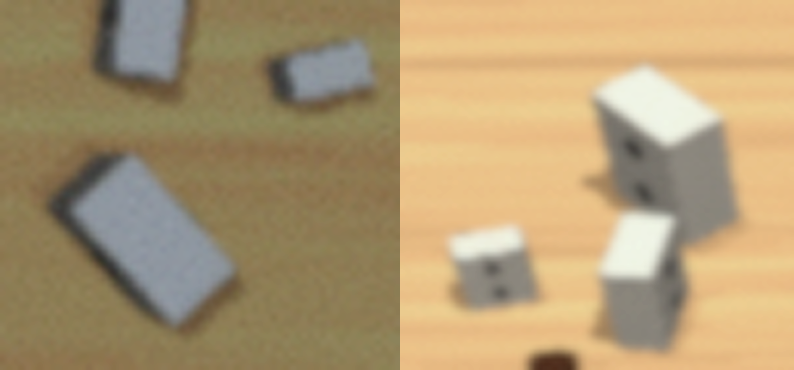

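The three blocks, in 800-scale top pixels, are large (499,381), medium (499,325) and small (543,339). By eye the large top is about 74 mm long and the medium about 54 mm. I'll measure them properly by fitting the tops.

```bash
python3 - <<'E'
from h import *
ct,cs=env.get_calibration("top"),env.get_calibration("scene")
a=cv2.imread("pics/top0.png");k=8
x0,y0=290,190
c=cv2.resize(a[y0:265,x0:365],None,fx=k,fy=k,interpolation=cv2.INTER_CUBIC).astype(int)
m=((c[:,:,0]>c[:,:,2]-5)&(c.sum(2)>330)).astype(np.uint8)
print(c.sum(2).max(), m.sum())
n,l,st,ce=cv2.connectedComponentsWithStats(m)
for i in range(1,n):
    if st[i,4]<1500: continue
    pts=np.argwhere(l==i)[:,::-1]
    uv=(pts+.5)/k-.5+[x0,y0]
    for z in(40,70,90):
        W=np.array([plane(ct,q,z)[:2] for q in uv[::7]],np.float32)
        r=cv2.minAreaRect(W); print((uv.mean(0)/.64).round(0),z,np.round(r[0],1),np.round(r[1],1),round(r[2],1), "eqv area",round(len(pts)/k/k*((1350-z)/456)**2))
# heights of medium & large from the two views: bottom/top edges in scene crop
f=lambda x,y:(140+(x-400)*75/394,120+y*80/370)
for nm,tp,bt in(("large front edge",(668,147),(690,243)),("large right",(722,120),(738,215)),("med left front",(602,272),(614,345)),("med right front",(655,278),(670,350))):
    B=plane(cs,f(*bt),0)
    zs=np.arange(20,120,.5); e=[np.linalg.norm(proj(cs,[B[0],B[1],z])-f(*tp)) for z in zs]
    print(nm,B.round(0),zs[int(np.argmin(e))],round(min(e),2))
E
```

```text
361 29847
[499. 324.] 40 [ 421.8 -195.3] [25.1 49.6] 81.6 eqv area 1086
[499. 324.] 70 [ 420.6 -190.1] [24.5 48.5] 81.6 eqv area 1037
[499. 324.] 90 [ 419.8 -186.7] [24.1 47.8] 81.6 eqv area 1005
[544. 337.] 40 [ 397.6 -282.4] [16.1 34.7] 16.6 eqv area 469
[544. 337.] 70 [ 396.9 -275.3] [15.8 33.9] 16.6 eqv area 448
[544. 337.] 90 [ 396.4 -270.6] [15.5 33.4] 16.6 eqv area 434
[499. 380.] 40 [ 316.3 -196.4] [68.6 36. ] 42.9 eqv area 2293
[499. 380.] 70 [ 317.5 -191.1] [67.  35.2] 42.9 eqv area 2189
[499. 380.] 90 [ 318.2 -187.7] [66.  34.7] 42.9 eqv area 2121
large front edge [ 355. -175.    0.] 87.0 0.32
large right [ 329. -148.    0.] 85.5 0.19
med left front [ 444. -209.   -0.] 66.0 1.48
med right front [ 449. -177.    0.] 66.0 0.41
```

The medium block, top centre about (421,-190) and roughly 54x30x70 after allowing for blur, fits the description. The large one is about 71x39x90 and the small one about 38x18. Next I move to a tilted pre-grasp view of the oblong lid.

```bash
python3 -m jog '[{"dx":0.01,"dy":-0.02,"dz":0.01,"wz":0.0346,"grip":-1},{"dx":0.015,"dy":-0.028,"dz":0.01,"wz":0.0346},{"dx":0.015,"dy":-0.028,"dz":0.01,"wz":0.0346},{"dx":0.015,"dy":-0.028,"dz":0.01,"wz":0.0346},{"dx":0.015,"dy":-0.028,"dz":0.01,"wz":0.0346},{"dx":0.015,"dy":-0.028,"dz":0.01,"wz":0.0346},{"dx":0.015,"dy":-0.028,"dz":0.01,"wz":0.0346},{"dx":0.015,"dy":-0.028,"dz":0.01,"wz":0.0346},{"dx":0.015,"dy":-0.028,"dz":0,"wz":0.0346},{"dx":0.015,"dy":-0.028,"dz":0,"wz":0.0346}]' 20
python3 -m jog '[{"dx":0.015,"dy":-0.028,"wx":-0.0026,"wy":-0.0523},{"dx":0.015,"dy":-0.028,"wx":-0.0026,"wy":-0.0523},{"dx":0.015,"dy":-0.028,"wx":-0.0026,"wy":-0.0523},{"dx":0.015,"dy":-0.028,"wx":-0.0026,"wy":-0.0523},{"dx":0.015,"dy":-0.028,"wx":-0.0026,"wy":-0.0523},{"dx":0.015,"dy":-0.028,"wx":-0.0026,"wy":-0.0523},{"dx":0.015,"dy":-0.028,"wx":-0.0026,"wy":-0.0523},{"dx":0.015,"dy":-0.028,"wx":-0.0026,"wy":-0.0523},{"dx":0.015,"dy":-0.028,"wx":-0.0026,"wy":-0.0523},{"dx":0.015,"dy":-0.028,"wx":-0.0026,"wy":-0.0523}]'
python3 -m jog '[{"dz":-0.01},{"dz":-0.01},{"dz":-0.01},{}]'
python3 - <<'E'
from h import *
im=env.grab_frame("wrist")[:,:,::-1]; cv2.imwrite("pics/w1.png",im)
c=env.get_calibration("wrist"); np.save("pics/w1.npy",c)
print({k:np.round(v,3).tolist() for k,v in c.items()},env.state()["ee_pos"],env.state()["ee_rot"])
p=np.array([634.4,-34.3,46]);z=np.array([-.4994,.0245,.866]); print("expect knob top px",proj(c,p+z*112))
E
```

```text
{'fx': 293.025, 'fy': 293.025, 'cx': 253.609, 'cy': 193.665, 'R': [[0.384, 0.923, -0.002], [0.894, -0.371, 0.252], [0.232, -0.098, -0.968]], 't': [-574.443, -29.748, 389.077]} [221.01486834 530.41056495 213.33326478] [-1.79922887e+02 -3.31874245e-04  1.57378357e+02]
expect knob top px [-34.75597716 597.66613229]invalid input
invalid input
invalid input
```

View pics/w1.png

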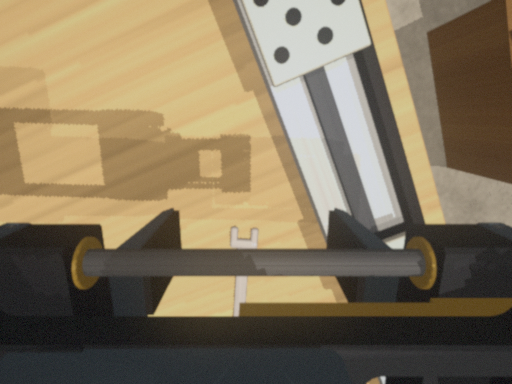

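The moves were refused, probably because every row needs all its keys. The arm is still at the start, and the picture shows only the bench there. I'll resend with full rows.

```bash
python3 -m jog '[{"dx":0.01,"dy":-0.02,"dz":0.01,"wx":0,"wy":0,"wz":0.0346,"grip":-1},{"dx":0.015,"dy":-0.028,"dz":0.01,"wx":0,"wy":0,"wz":0.0346,"grip":-1},{"dx":0.015,"dy":-0.028,"dz":0.01,"wx":0,"wy":0,"wz":0.0346,"grip":-1},{"dx":0.015,"dy":-0.028,"dz":0.01,"wx":0,"wy":0,"wz":0.0346,"grip":-1},{"dx":0.015,"dy":-0.028,"dz":0.01,"wx":0,"wy":0,"wz":0.0346,"grip":-1},{"dx":0.015,"dy":-0.028,"dz":0.01,"wx":0,"wy":0,"wz":0.0346,"grip":-1},{"dx":0.015,"dy":-0.028,"dz":0.01,"wx":0,"wy":0,"wz":0.0346,"grip":-1},{"dx":0.015,"dy":-0.028,"dz":0,"wx":0,"wy":0,"wz":0.0346,"grip":-1},{"dx":0.015,"dy":-0.028,"dz":0,"wx":0,"wy":0,"wz":0.0346,"grip":-1},{"dx":0.015,"dy":-0.028,"dz":0,"wx":0,"wy":0,"wz":0.0346,"grip":-1}]' 20 &&
python3 -m jog '[{"dx":0.015,"dy":-0.028,"dz":0,"wx":-0.0026,"wy":-0.0523,"wz":0,"grip":-1},{"dx":0.015,"dy":-0.028,"dz":0,"wx":-0.0026,"wy":-0.0523,"wz":0,"grip":-1},{"dx":0.015,"dy":-0.028,"dz":0,"wx":-0.0026,"wy":-0.0523,"wz":0,"grip":-1},{"dx":0.015,"dy":-0.028,"dz":0,"wx":-0.0026,"wy":-0.0523,"wz":0,"grip":-1},{"dx":0.015,"dy":-0.028,"dz":0,"wx":-0.0026,"wy":-0.0523,"wz":0,"grip":-1},{"dx":0.015,"dy":-0.028,"dz":0,"wx":-0.0026,"wy":-0.0523,"wz":0,"grip":-1},{"dx":0.015,"dy":-0.028,"dz":0,"wx":-0.0026,"wy":-0.0523,"wz":0,"grip":-1},{"dx":0.015,"dy":-0.028,"dz":0,"wx":-0.0026,"wy":-0.0523,"wz":0,"grip":-1},{"dx":0.015,"dy":-0.028,"dz":0,"wx":-0.0026,"wy":-0.0523,"wz":0,"grip":-1},{"dx":0.015,"dy":-0.028,"dz":0,"wx":-0.0026,"wy":-0.0523,"wz":0,"grip":-1}]' &&
python3 -m jog '[{"dx":0,"dy":0,"dz":-0.01,"wx":0,"wy":0,"wz":0,"grip":-1},{"dx":0,"dy":0,"dz":-0.01,"wx":0,"wy":0,"wz":0,"grip":-1},{"dx":0,"dy":0,"dz":-0.01,"wx":0,"wy":0,"wz":0,"grip":-1},{"dx":0,"dy":0,"dz":0,"wx":0,"wy":0,"wz":0,"grip":-1},{"dx":0,"dy":0,"dz":0,"wx":0,"wy":0,"wz":0,"grip":-1}]'
python3 - <<'E'
from h import *
im=env.grab_frame("wrist")[:,:,::-1]; cv2.imwrite("pics/w2.png",im)
c=env.get_calibration("wrist"); np.save("pics/w2.npy",c)
print({k:np.round(v,3).tolist() for k,v in c.items()},env.state()["ee_pos"],env.state()["ee_rot"])
p=np.array([634.4,-34.3,46]);z=np.array([-.4994,.0245,.866]); print("expect knob top px",proj(c,p+z*112))
E
```

```text
time_s: 1.15
ee_pos: [366.4, 257.5, 283.9]
ee_rot: [-180.0, -0.0, 177.3]
force: [0.2, -0.9, -0.4]
gripper_width: 90.8
time_s: 2.15
ee_pos: [516.3, -22.4, 284.0]
ee_rot: [-180.0, 30.1, 177.2]
force: [0.1, 0.6, -0.3]
gripper_width: 91.3
time_s: 2.65
ee_pos: [516.1, -20.3, 253.7]
ee_rot: [-180.0, 30.0, 177.3]
force: [-0.2, -0.3, 1.0]
gripper_width: 91.2
{'fx': 293.025, 'fy': 293.025, 'cx': 253.609, 'cy': 193.665, 'R': [[0.046, 0.999, -0.001], [0.711, -0.032, 0.702], [0.702, -0.033, -0.712]], 't': [-3.302, -520.924, -0.245]} [516.44532118 -20.41417006 254.22694751] [-179.97866849   30.02605932  177.29450596]
expect knob top px [245.78960568 185.85742804]
```

View pics/w2.png

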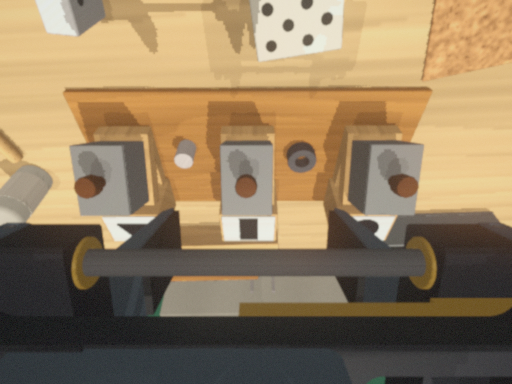

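Picture 5: the oblong slot is the middle one, with its dark oblong label at (248,229). Its knob is at (246,186), matching the prediction of (245.8,185.9), with the triangle knob to the left and the disc knob to the right. I go down along the axis and grip the knob.

```bash
python3 -m jog '[{"dx":0.0086,"dy":-0.0031,"dz":-0.016,"wx":0,"wy":0,"wz":0,"grip":-1},{"dx":0.0086,"dy":-0.0031,"dz":-0.016,"wx":0,"wy":0,"wz":0,"grip":-1},{"dx":0.0086,"dy":-0.0031,"dz":-0.016,"wx":0,"wy":0,"wz":0,"grip":-0.4},{"dx":0,"dy":0,"dz":0,"wx":0,"wy":0,"wz":0,"grip":-0.4},{"dx":0,"dy":0,"dz":0,"wx":0,"wy":0,"wz":0,"grip":-0.4}]' &&
python3 -m jog '[{"dx":0.005,"dy":-0.0002,"dz":-0.0087,"wx":0,"wy":0,"wz":0,"grip":-0.4},{"dx":0.005,"dy":-0.0002,"dz":-0.0087,"wx":0,"wy":0,"wz":0,"grip":-0.4},{"dx":0.005,"dy":-0.0002,"dz":-0.0087,"wx":0,"wy":0,"wz":0,"grip":-0.4},{"dx":0.005,"dy":-0.0002,"dz":-0.0087,"wx":0,"wy":0,"wz":0,"grip":-0.4},{"dx":0.005,"dy":-0.0002,"dz":-0.0087,"wx":0,"wy":0,"wz":0,"grip":-0.4},{"dx":0.005,"dy":-0.0002,"dz":-0.0087,"wx":0,"wy":0,"wz":0,"grip":-0.4},{"dx":0.005,"dy":-0.0002,"dz":-0.0087,"wx":0,"wy":0,"wz":0,"grip":-0.4},{"dx":0.005,"dy":-0.0002,"dz":-0.0087,"wx":0,"wy":0,"wz":0,"grip":-0.4},{"dx":0.005,"dy":-0.0002,"dz":-0.0087,"wx":0,"wy":0,"wz":0,"grip":-0.4},{"dx":0.005,"dy":-0.0002,"dz":-0.0087,"wx":0,"wy":0,"wz":0,"grip":-0.4}]' &&
python3 -m jog '[{"dx":0,"dy":0,"dz":0,"wx":0,"wy":0,"wz":0,"grip":0.2},{"dx":0,"dy":0,"dz":0,"wx":0,"wy":0,"wz":0,"grip":0.4},{"dx":0,"dy":0,"dz":0,"wx":0,"wy":0,"wz":0,"grip":1},{"dx":0,"dy":0,"dz":0,"wx":0,"wy":0,"wz":0,"grip":1},{"dx":0,"dy":0,"dz":0,"wx":0,"wy":0,"wz":0,"grip":1},{"dx":0,"dy":0,"dz":0,"wx":0,"wy":0,"wz":0,"grip":1}]' 25
```

```text
time_s: 3.2
ee_pos: [542.2, -30.2, 206.5]
ee_rot: [-180.0, 30.0, 177.2]
force: [0.1, 0.6, -0.1]
gripper_width: 70.0
time_s: 4.2
ee_pos: [592.4, -32.5, 118.2]
ee_rot: [-180.0, 30.0, 177.2]
force: [0.1, 0.3, -0.2]
gripper_width: 64.0
time_s: 4.8
ee_pos: [592.0, -32.5, 119.4]
ee_rot: [-180.0, 30.0, 177.2]
force: [-1.5, 0.3, 1.0]
gripper_width: 23.2
```

```bash
python3 -m jog '[{"dx":-0.001,"dy":0,"dz":0.0017,"wx":0,"wy":0,"wz":0,"grip":1},{"dx":-0.002,"dy":0.0001,"dz":0.0035,"wx":0,"wy":0,"wz":0,"grip":1},{"dx":-0.004,"dy":0.0002,"dz":0.0069,"wx":0,"wy":0,"wz":0,"grip":1},{"dx":-0.004,"dy":0.0002,"dz":0.0069,"wx":0,"wy":0,"wz":0,"grip":1},{"dx":-0.004,"dy":0.0002,"dz":0.0069,"wx":0,"wy":0,"wz":0,"grip":1},{"dx":-0.005,"dy":0.0002,"dz":0.0087,"wx":0,"wy":0,"wz":0,"grip":1},{"dx":-0.005,"dy":0.0002,"dz":0.0087,"wx":0,"wy":0,"wz":0,"grip":1},{"dx":-0.005,"dy":0.0002,"dz":0.0087,"wx":0,"wy":0,"wz":0,"grip":1},{"dx":-0.005,"dy":0.0002,"dz":0.0087,"wx":0,"wy":0,"wz":0,"grip":1},{"dx":-0.005,"dy":0.0002,"dz":0.0087,"wx":0,"wy":0,"wz":0,"grip":1}]' 40 &&
python3 -m jog '[{"dx":-0.005,"dy":0.0002,"dz":0.0087,"wx":0,"wy":0,"wz":0,"grip":1},{"dx":-0.005,"dy":0.0002,"dz":0.0087,"wx":0,"wy":0,"wz":0,"grip":1},{"dx":-0.005,"dy":0.0002,"dz":0.0087,"wx":0,"wy":0,"wz":0,"grip":1},{"dx":-0.005,"dy":0.0002,"dz":0.0087,"wx":0,"wy":0,"wz":0,"grip":1},{"dx":-0.005,"dy":0.0002,"dz":0.0087,"wx":0,"wy":0,"wz":0,"grip":1},{"dx":-0.005,"dy":0.0002,"dz":0.0087,"wx":0,"wy":0,"wz":0,"grip":1},{"dx":-0.005,"dy":0.0002,"dz":0.005,"wx":0,"wy":0,"wz":0,"grip":1},{"dx":0,"dy":0,"dz":0,"wx":0,"wy":0,"wz":0,"grip":1}]' &&
python3 -m jog '[{"dx":-0.0063,"dy":0.0268,"dz":0,"wx":0.0026,"wy":0.0523,"wz":0,"grip":1},{"dx":-0.0063,"dy":0.0268,"dz":0,"wx":0.0026,"wy":0.0523,"wz":0,"grip":1},{"dx":-0.0063,"dy":0.0268,"dz":0,"wx":0.0026,"wy":0.0523,"wz":0,"grip":1},{"dx":-0.0063,"dy":0.0268,"dz":0,"wx":0.0026,"wy":0.0523,"wz":0,"grip":1},{"dx":-0.0063,"dy":0.0268,"dz":0,"wx":0.0026,"wy":0.0523,"wz":0,"grip":1},{"dx":-0.0063,"dy":0.0268,"dz":0,"wx":0.0026,"wy":0.0523,"wz":0,"grip":1},{"dx":-0.0063,"dy":0.0268,"dz":0,"wx":0.0026,"wy":0.0523,"wz":0,"grip":1},{"dx":-0.0063,"dy":0.0268,"dz":0,"wx":0.0026,"wy":0.0523,"wz":0,"grip":1},{"dx":-0.0063,"dy":0.0268,"dz":0,"wx":0.0026,"wy":0.0523,"wz":0,"grip":1},{"dx":-0.0063,"dy":0.0268,"dz":0,"wx":0.0026,"wy":0.0523,"wz":0,"grip":1}]' &&
python3 -m jog '[{"dx":0,"dy":0,"dz":-0.01,"wx":0,"wy":0,"wz":0,"grip":1},{"dx":0,"dy":0,"dz":-0.015,"wx":0,"wy":0,"wz":0,"grip":1},{"dx":0,"dy":0,"dz":-0.015,"wx":0,"wy":0,"wz":0,"grip":1},{"dx":0,"dy":0,"dz":-0.015,"wx":0,"wy":0,"wz":0,"grip":1},{"dx":0,"dy":0,"dz":-0.015,"wx":0,"wy":0,"wz":0,"grip":1},{"dx":0,"dy":0,"dz":-0.015,"wx":0,"wy":0,"wz":0,"grip":1},{"dx":0,"dy":0,"dz":-0.01,"wx":0,"wy":0,"wz":0,"grip":1},{"dx":0,"dy":0,"dz":0,"wx":0,"wy":0,"wz":0,"grip":1},{"dx":0,"dy":0,"dz":0,"wx":0,"wy":0,"wz":0,"grip":1},{"dx":0,"dy":0,"dz":0,"wx":0,"wy":0,"wz":0,"grip":1}]'
python3 - <<'E'
from h import *
s=cv2.imwrite("pics/s2.png",env.grab_frame("scene")[:,:,::-1]); im=cv2.imread("pics/s2.png")
cv2.imwrite("pics/s2b.png",cv2.resize(im[100:300,130:430],(800,533),interpolation=cv2.INTER_CUBIC))
E
```

```text
time_s: 5.8
ee_pos: [551.5, -30.8, 189.3]
ee_rot: [-180.0, 30.0, 177.2]
force: [-0.1, 0.7, -1.6]
gripper_width: 23.3
time_s: 6.6
ee_pos: [516.7, -29.4, 246.6]
ee_rot: [-180.0, 30.1, 177.2]
force: [-1.0, -1.2, -1.6]
gripper_width: 22.9
time_s: 7.6
ee_pos: [453.9, 239.9, 245.2]
ee_rot: [180.0, -0.1, 177.2]
force: [1.0, 0.5, -1.3]
gripper_width: 23.3
time_s: 8.6
ee_pos: [454.5, 238.7, 151.3]
ee_rot: [180.0, 0.1, 177.2]
force: [-0.7, -0.3, -0.6]
gripper_width: 23.0
```

View pics/s2b.png

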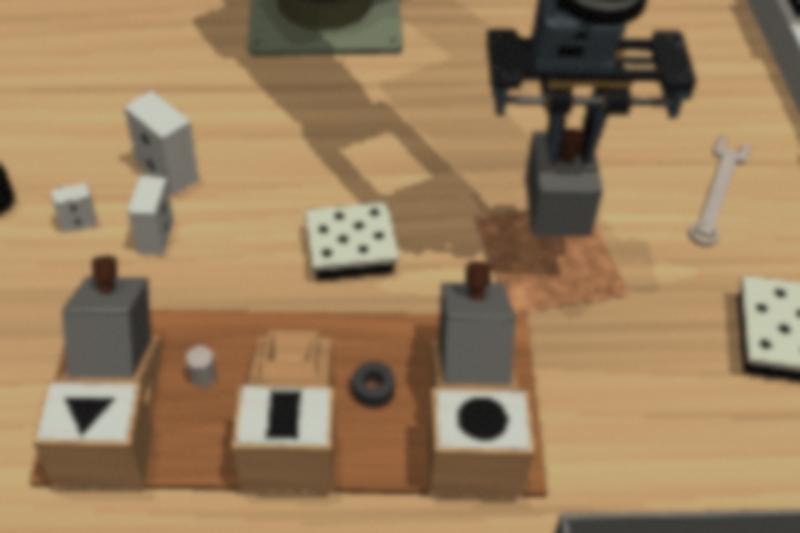

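Picture 6: the lid hangs upright at (565,185) over the mat, and the oblong pocket is open at (290,355). Nothing else has moved. I lower it.

```bash
python3 -m jog '[{"dx":0,"dy":0,"dz":-0.01,"wx":0,"wy":0,"wz":0,"grip":1},{"dx":0,"dy":0,"dz":-0.01,"wx":0,"wy":0,"wz":0,"grip":1},{"dx":0,"dy":0,"dz":-0.01,"wx":0,"wy":0,"wz":0,"grip":1},{"dx":0,"dy":0,"dz":-0.01,"wx":0,"wy":0,"wz":0,"grip":1},{"dx":0,"dy":0,"dz":-0.01,"wx":0,"wy":0,"wz":0,"grip":1},{"dx":0,"dy":0,"dz":-0.01,"wx":0,"wy":0,"wz":0,"grip":1},{"dx":0,"dy":0,"dz":-0.005,"wx":0,"wy":0,"wz":0,"grip":1},{"dx":0,"dy":0,"dz":0,"wx":0,"wy":0,"wz":0,"grip":1},{"dx":0,"dy":0,"dz":0,"wx":0,"wy":0,"wz":0,"grip":1}]' &&
python3 -m jog '[{"dx":0,"dy":0,"dz":-0.002,"wx":0,"wy":0,"wz":0,"grip":1},{"dx":0,"dy":0,"dz":-0.002,"wx":0,"wy":0,"wz":0,"grip":1},{"dx":0,"dy":0,"dz":-0.002,"wx":0,"wy":0,"wz":0,"grip":1},{"dx":0,"dy":0,"dz":0,"wx":0,"wy":0,"wz":0,"grip":1}]'
```

```text
time_s: 9.55
ee_pos: [454.2, 238.7, 85.7]
ee_rot: [180.0, 0.0, 177.2]
force: [0.1, -0.5, -0.6]
gripper_width: 22.7
time_s: 9.95
ee_pos: [453.8, 238.5, 79.4]
ee_rot: [-180.0, -0.0, 177.2]
force: [-0.2, 0.7, -0.6]
gripper_width: 23.4
```

```bash
python3 -m jog '[{"dx":0,"dy":0,"dz":-0.001,"wx":0,"wy":0,"wz":0,"grip":1},{"dx":0,"dy":0,"dz":-0.001,"wx":0,"wy":0,"wz":0,"grip":1},{"dx":0,"dy":0,"dz":0,"wx":0,"wy":0,"wz":0,"grip":1}]'; python3 -m jog '[{"dx":0,"dy":0,"dz":-0.001,"wx":0,"wy":0,"wz":0,"grip":1},{"dx":0,"dy":0,"dz":-0.001,"wx":0,"wy":0,"wz":0,"grip":1},{"dx":0,"dy":0,"dz":0,"wx":0,"wy":0,"wz":0,"grip":1}]'
```

```text
time_s: 10.25
ee_pos: [454.0, 238.7, 77.8]
ee_rot: [180.0, 0.0, 177.2]
force: [0.6, -0.7, 1.1]
gripper_width: 23.0
time_s: 10.55
ee_pos: [454.1, 238.9, 77.7]
ee_rot: [179.9, 0.1, 177.2]
force: [-5.8, -0.6, 14.3]
gripper_width: 22.8
```

The lid is seated (14 N on the wrist at z=77.7, as expected). I release it, rise and go above the block.

```bash
python3 -m jog '[{"dx":0,"dy":0,"dz":0.001,"wx":0,"wy":0,"wz":0,"grip":1},{"dx":0,"dy":0,"dz":0,"wx":0,"wy":0,"wz":0,"grip":0.4},{"dx":0,"dy":0,"dz":0,"wx":0,"wy":0,"wz":0,"grip":0.2},{"dx":0,"dy":0,"dz":0,"wx":0,"wy":0,"wz":0,"grip":0},{"dx":0,"dy":0,"dz":0,"wx":0,"wy":0,"wz":0,"grip":-0.2},{"dx":0,"dy":0,"dz":0,"wx":0,"wy":0,"wz":0,"grip":-0.3},{"dx":0,"dy":0,"dz":0,"wx":0,"wy":0,"wz":0,"grip":-0.3}]' &&
python3 -m jog '[{"dx":0,"dy":0,"dz":0.005,"wx":0,"wy":0,"wz":0,"grip":-0.3},{"dx":0,"dy":0,"dz":0.01,"wx":0,"wy":0,"wz":0,"grip":-0.3},{"dx":0,"dy":0,"dz":0.015,"wx":0,"wy":0,"wz":0,"grip":-0.3},{"dx":0,"dy":0,"dz":0.015,"wx":0,"wy":0,"wz":0,"grip":-0.3},{"dx":0,"dy":0,"dz":0.015,"wx":0,"wy":0,"wz":0,"grip":-0.3},{"dx":0,"dy":0,"dz":0.015,"wx":0,"wy":0,"wz":0,"grip":-0.3},{"dx":0,"dy":0,"dz":0.015,"wx":0,"wy":0,"wz":0,"grip":-0.3},{"dx":0,"dy":0,"dz":0.015,"wx":0,"wy":0,"wz":0,"grip":-0.3},{"dx":0,"dy":0,"dz":0.02,"wx":0,"wy":0,"wz":0,"grip":-0.3},{"dx":0,"dy":0,"dz":0.017,"wx":0,"wy":0,"wz":0,"grip":-0.3}]' &&
python3 -m jog '[{"dx":-0.0034,"dy":-0.0429,"dz":0,"wx":0,"wy":0,"wz":-0.0098,"grip":-0.3},{"dx":-0.0034,"dy":-0.0429,"dz":0,"wx":0,"wy":0,"wz":-0.0098,"grip":-0.3},{"dx":-0.0034,"dy":-0.0429,"dz":0,"wx":0,"wy":0,"wz":-0.0098,"grip":-0.3},{"dx":-0.0034,"dy":-0.0429,"dz":0,"wx":0,"wy":0,"wz":-0.0098,"grip":-0.3},{"dx":-0.0034,"dy":-0.0429,"dz":0,"wx":0,"wy":0,"wz":-0.0098,"grip":-0.3},{"dx":-0.0034,"dy":-0.0429,"dz":0,"wx":0,"wy":0,"wz":-0.0098,"grip":-0.3},{"dx":-0.0034,"dy":-0.0429,"dz":0,"wx":0,"wy":0,"wz":-0.0098,"grip":-0.3},{"dx":-0.0034,"dy":-0.0429,"dz":0,"wx":0,"wy":0,"wz":-0.0098,"grip":-0.3},{"dx":-0.0034,"dy":-0.0429,"dz":0,"wx":0,"wy":0,"wz":-0.0098,"grip":-0.3},{"dx":-0.0034,"dy":-0.0429,"dz":0,"wx":0,"wy":0,"wz":-0.0098,"grip":-0.3}]' &&
python3 -m jog '[{"dx":0,"dy":0,"dz":0,"wx":0,"wy":0,"wz":0,"grip":-0.3},{"dx":0,"dy":0,"dz":0,"wx":0,"wy":0,"wz":0,"grip":-0.3},{"dx":0,"dy":0,"dz":0,"wx":0,"wy":0,"wz":0,"grip":-0.3}]'
python3 - <<'E'
from h import *
c=env.get_calibration("wrist"); im=env.grab_frame("wrist")[:,:,::-1]; cv2.imwrite("pics/w3.png",im)
np.save("pics/w3.npy",c)
print(env.state()["ee_pos"],env.state()["ee_rot"],proj(c,[420.6,-190,70]))
t=env.grab_frame("top")[:,:,::-1];cv2.imwrite("pics/t2.png",t)
o=np.hstack([im,cv2.resize(t[130:250,140:240],(288,384),interpolation=cv2.INTER_CUBIC)]);cv2.imwrite("pics/w3b.png",np.ascontiguousarray(o))
E
```

```text
time_s: 11.25
ee_pos: [454.0, 238.5, 76.4]
ee_rot: [-180.0, -0.0, 177.2]
force: [-1.2, -0.2, -0.1]
gripper_width: 59.2
time_s: 12.25
ee_pos: [454.1, 238.6, 220.5]
ee_rot: [179.9, 0.1, 177.2]
force: [0.2, -0.2, 0.1]
gripper_width: 59.1
time_s: 13.25
ee_pos: [419.6, -192.2, 219.7]
ee_rot: [-180.0, 0.1, 171.6]
force: [1.3, 0.9, 0.0]
gripper_width: 58.9
time_s: 13.55
ee_pos: [419.9, -189.5, 218.9]
ee_rot: [180.0, 0.0, 171.6]
force: [-0.1, 0.7, -0.0]
gripper_width: 59.4
[ 420.02751303 -189.25381826  218.89451976] [1.79975375e+02 1.45776561e-02 1.71675329e+02] [253.27980339 182.87254996]
```

View pics/w3b.png

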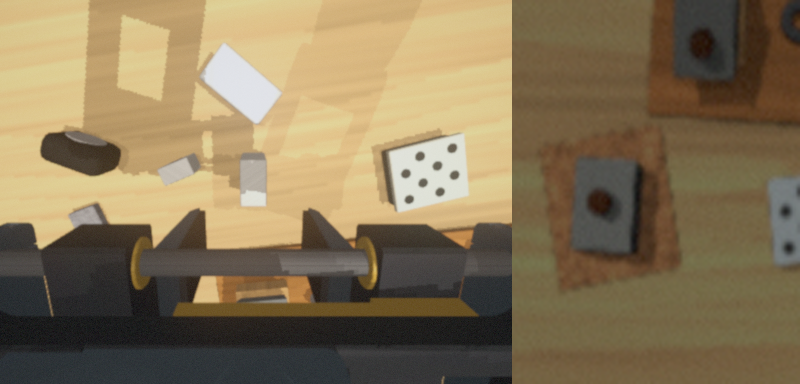

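Picture 7: the lid stands upright in the middle of the mat. The block is at (253,180), predicted at (253,183), with a shadow across it. I'll rectify the view onto the z=70 plane to refine its centre and yaw.

```bash
python3 - <<'E'
from h import *
c=np.load("pics/w3.npy",allow_pickle=True).item(); im=cv2.imread("pics/w3.png")
R=np.array(c["R"]);t=np.array(c["t"]); print("cam",(-R.T@t).round(1))
# z=70 plane: image px (u,v): y=-150-u/6 -> right=-y ; x=480-v/6
k=6; src=[];dst=[]
for x,y in((370,-240),(370,-140),(470,-240),(470,-140)):
    src.append(proj(c,[x,y,70]));dst.append([(-140-y)*k,(470-x)*k])
H=cv2.getPerspectiveTransform(np.float32(src),np.float32(dst))
o=cv2.warpPerspective(im,H,(600,600),flags=cv2.INTER_CUBIC)
for i in range(0,600,60): cv2.line(o,(i,0),(i,8),(0,0,255),1);cv2.line(o,(0,i),(8,i),(0,0,255),1)
cv2.imwrite("pics/rect.png",o)
E
```

```text
cam [ 350.7 -179.5  388.7]
```

View pics/rect.png

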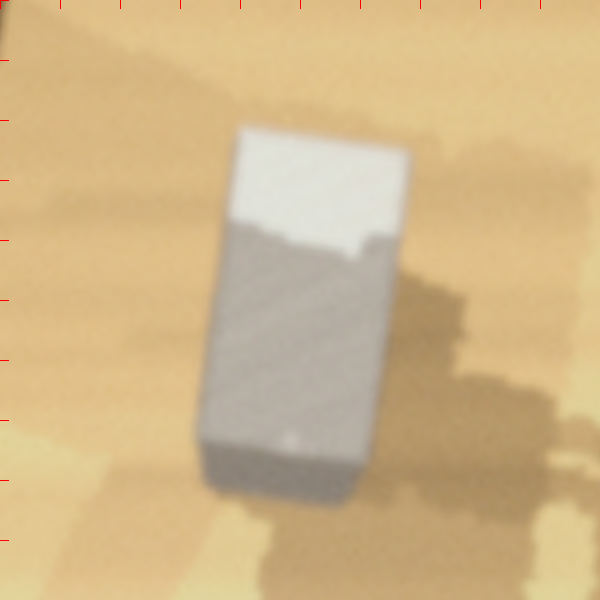

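Picture 8: the top-face corners are at (240,127), (411,150), (368,463) and (200,440). That gives 52.6 x 28.8 mm with soft edges, centred at (420.8,-190.8), yaw about -7.5°. This is the right block, so I grip it.

```bash
python3 -m jog '[{"dx":0.0008,"dy":-0.0014,"dz":-0.015,"wx":0,"wy":0,"wz":0.015,"grip":-0.3},{"dx":0,"dy":0,"dz":-0.02,"wx":0,"wy":0,"wz":0,"grip":-0.3},{"dx":0,"dy":0,"dz":-0.02,"wx":0,"wy":0,"wz":0,"grip":-0.3},{"dx":0,"dy":0,"dz":-0.02,"wx":0,"wy":0,"wz":0,"grip":-0.3},{"dx":0,"dy":0,"dz":-0.02,"wx":0,"wy":0,"wz":0,"grip":-0.3},{"dx":0,"dy":0,"dz":-0.02,"wx":0,"wy":0,"wz":0,"grip":-0.3},{"dx":0,"dy":0,"dz":-0.02,"wx":0,"wy":0,"wz":0,"grip":-0.3},{"dx":0,"dy":0,"dz":-0.02,"wx":0,"wy":0,"wz":0,"grip":-0.3},{"dx":0,"dy":0,"dz":-0.015,"wx":0,"wy":0,"wz":0,"grip":-0.3},{"dx":0,"dy":0,"dz":-0.012,"wx":0,"wy":0,"wz":0,"grip":-0.3}]' &&
python3 -m jog '[{"dx":0,"dy":0,"dz":0,"wx":0,"wy":0,"wz":0,"grip":-0.3},{"dx":0,"dy":0,"dz":0,"wx":0,"wy":0,"wz":0,"grip":0},{"dx":0,"dy":0,"dz":0,"wx":0,"wy":0,"wz":0,"grip":0.2},{"dx":0,"dy":0,"dz":0,"wx":0,"wy":0,"wz":0,"grip":1},{"dx":0,"dy":0,"dz":0,"wx":0,"wy":0,"wz":0,"grip":1},{"dx":0,"dy":0,"dz":0,"wx":0,"wy":0,"wz":0,"grip":1},{"dx":0,"dy":0,"dz":0,"wx":0,"wy":0,"wz":0,"grip":1}]' 35
```

```text
time_s: 14.65
ee_pos: [420.8, -190.4, 35.8]
ee_rot: [180.0, -0.0, 172.6]
force: [0.1, 0.4, -0.1]
gripper_width: 59.3
time_s: 15.35
ee_pos: [421.1, -191.8, 37.1]
ee_rot: [180.0, 0.1, 172.4]
force: [0.6, 1.9, 4.8]
gripper_width: 29.7
```

```bash
python3 -m jog '[{"dx":0,"dy":0,"dz":0.005,"wx":0,"wy":0,"wz":0,"grip":1},{"dx":0,"dy":0,"dz":0.015,"wx":0,"wy":0,"wz":0,"grip":1},{"dx":0,"dy":0,"dz":0.02,"wx":0,"wy":0,"wz":0,"grip":1},{"dx":0,"dy":0,"dz":0.02,"wx":0,"wy":0,"wz":0,"grip":1},{"dx":0,"dy":0,"dz":0.02,"wx":0,"wy":0,"wz":0,"grip":1},{"dx":0,"dy":0,"dz":0.02,"wx":0,"wy":0,"wz":0,"grip":1},{"dx":0,"dy":0,"dz":0.02,"wx":0,"wy":0,"wz":0.0205,"grip":1},{"dx":0,"dy":0,"dz":0.02,"wx":0,"wy":0,"wz":0.0205,"grip":1},{"dx":0,"dy":0,"dz":0.02,"wx":0,"wy":0,"wz":0.0205,"grip":1},{"dx":0,"dy":0,"dz":0.02,"wx":0,"wy":0,"wz":0.0205,"grip":1}]' 45 &&
python3 -m jog '[{"dx":0.01,"dy":0.0072,"dz":0.004,"wx":-0.0026,"wy":-0.0523,"wz":0,"grip":1},{"dx":0.01,"dy":0.0072,"dz":0.004,"wx":-0.0026,"wy":-0.0523,"wz":0,"grip":1},{"dx":0.01,"dy":0.0072,"dz":0.004,"wx":-0.0026,"wy":-0.0523,"wz":0,"grip":1},{"dx":0.01,"dy":0.0072,"dz":0.004,"wx":-0.0026,"wy":-0.0523,"wz":0,"grip":1},{"dx":0.01,"dy":0.0072,"dz":0.004,"wx":-0.0026,"wy":-0.0523,"wz":0,"grip":1},{"dx":0.01,"dy":0.0072,"dz":0.004,"wx":-0.0026,"wy":-0.0523,"wz":0,"grip":1},{"dx":0.01,"dy":0.0072,"dz":0.004,"wx":-0.0026,"wy":-0.0523,"wz":0,"grip":1},{"dx":0.01,"dy":0.0072,"dz":0.004,"wx":-0.0026,"wy":-0.0523,"wz":0,"grip":1},{"dx":0.01,"dy":0.0072,"dz":0.004,"wx":-0.0026,"wy":-0.0523,"wz":0,"grip":1},{"dx":0.01,"dy":0.0072,"dz":0.004,"wx":-0.0026,"wy":-0.0523,"wz":0,"grip":1}]' &&
python3 -m jog '[{"dx":0,"dy":0,"dz":0,"wx":0,"wy":0,"wz":0,"grip":1},{"dx":0,"dy":0,"dz":0,"wx":0,"wy":0,"wz":0,"grip":1},{"dx":0,"dy":0,"dz":0,"wx":0,"wy":0,"wz":0,"grip":1}]'
python3 - <<'E'
from h import *
c=env.get_calibration("wrist"); im=np.ascontiguousarray(env.grab_frame("wrist")[:,:,::-1]); cv2.imwrite("pics/w4.png",im)
np.save("pics/w4.npy",c)
p=np.array([634.4,-34.3,46]);z=np.array([-.4994,.0245,.866]);x=np.array([.865,-.0423,.5]);y=np.array([.049,.9988,0])
q=[proj(c,p+28*z+sx*36*x+sy*24*y) for sx,sy in((1,1),(1,-1),(-1,-1),(-1,1))]
print(np.round(q,1).tolist(),env.state()["ee_pos"],env.state()["ee_rot"])
q=np.array(q); u0,v0=np.int32(q.min(0)-20);u1,v1=np.int32(q.max(0)+20); u0=max(u0,0);v0=max(v0,0)
k=6; cr=cv2.resize(im[v0:v1,u0:u1],None,fx=k,fy=k,interpolation=cv2.INTER_CUBIC); print(u0,v0,k,cr.shape)
cv2.polylines(cr,[np.int32((q-[u0,v0]+.5)*k)],True,(0,0,255),1)
q2=np.array([proj(c,p+28*z+sx*31*x+sy*19*y) for sx,sy in((1,1),(1,-1),(-1,-1),(-1,1))])
cv2.polylines(cr,[np.int32((q2-[u0,v0]+.5)*k)],True,(255,0,0),1)
cv2.imwrite("pics/w4c.png",cr[:600,:800])
E
```

```text
time_s: 16.35
ee_pos: [419.9, -191.7, 216.7]
ee_rot: [180.0, -0.1, 177.2]
force: [-0.4, 0.1, -3.0]
gripper_width: 29.6
time_s: 17.35
ee_pos: [519.6, -119.3, 255.3]
ee_rot: [180.0, 29.9, 177.2]
force: [-0.5, -0.6, -3.7]
gripper_width: 29.8
time_s: 17.65
ee_pos: [520.4, -120.1, 256.1]
ee_rot: [180.0, 29.9, 177.2]
force: [0.7, -0.0, -2.8]
gripper_width: 30.1
[[340.2, 192.6], [304.1, 192.5], [306.6, 137.6], [344.4, 137.7]] [ 520.53112477 -120.15061748  256.26052779] [-179.99964257   29.9223667   177.14362252]
284 117 6 (570, 480, 3)
```

View pics/w4c.png

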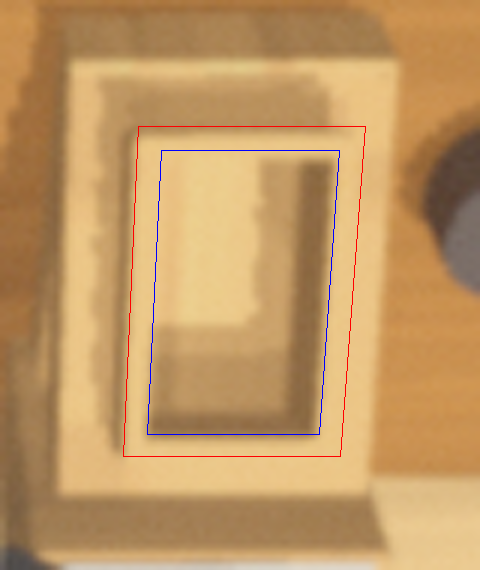

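Picture 9: the predicted rim outline (red) and mouth (blue) match the pocket to within about 1 px, or 1 mm. I'll move over the axis and come down to just above the rim.

```bash
python3 -m jog '[{"dx":0.0014,"dy":0.0091,"dz":-0.0037,"wx":0,"wy":0,"wz":0,"grip":1},{"dx":0.0014,"dy":0.0091,"dz":-0.0037,"wx":0,"wy":0,"wz":0,"grip":1},{"dx":0.0014,"dy":0.0091,"dz":-0.0037,"wx":0,"wy":0,"wz":0,"grip":1},{"dx":0.0014,"dy":0.0091,"dz":-0.0037,"wx":0,"wy":0,"wz":0,"grip":1},{"dx":0.0014,"dy":0.0091,"dz":-0.0037,"wx":0,"wy":0,"wz":0,"grip":1},{"dx":0.0014,"dy":0.0091,"dz":-0.0037,"wx":0,"wy":0,"wz":0,"grip":1},{"dx":0.0014,"dy":0.0091,"dz":-0.0037,"wx":0,"wy":0,"wz":0,"grip":1},{"dx":0.0014,"dy":0.0091,"dz":-0.0037,"wx":0,"wy":0,"wz":0,"grip":1},{"dx":0.0014,"dy":0.0091,"dz":-0.0037,"wx":0,"wy":0,"wz":0,"grip":1},{"dx":0.0014,"dy":0.0091,"dz":-0.0037,"wx":0,"wy":0,"wz":0,"grip":1}]' &&
python3 -m jog '[{"dx":0.0062,"dy":-0.0003,"dz":-0.0108,"wx":0,"wy":0,"wz":0,"grip":1},{"dx":0.0062,"dy":-0.0003,"dz":-0.0108,"wx":0,"wy":0,"wz":0,"grip":1},{"dx":0.0062,"dy":-0.0003,"dz":-0.0108,"wx":0,"wy":0,"wz":0,"grip":1},{"dx":0.0062,"dy":-0.0003,"dz":-0.0108,"wx":0,"wy":0,"wz":0,"grip":1},{"dx":0.0062,"dy":-0.0003,"dz":-0.0108,"wx":0,"wy":0,"wz":0,"grip":1},{"dx":0.0062,"dy":-0.0003,"dz":-0.0108,"wx":0,"wy":0,"wz":0,"grip":1},{"dx":0.0062,"dy":-0.0003,"dz":-0.0108,"wx":0,"wy":0,"wz":0,"grip":1},{"dx":0.0062,"dy":-0.0003,"dz":-0.0108,"wx":0,"wy":0,"wz":0,"grip":1},{"dx":0.0062,"dy":-0.0003,"dz":-0.0108,"wx":0,"wy":0,"wz":0,"grip":1}]' &&
python3 -m jog '[{"dx":0,"dy":0,"dz":0,"wx":0,"wy":0,"wz":0,"grip":1},{"dx":0,"dy":0,"dz":0,"wx":0,"wy":0,"wz":0,"grip":1},{"dx":0,"dy":0,"dz":0,"wx":0,"wy":0,"wz":0,"grip":1}]'
python3 - <<'E'
from h import *
p=np.array([634.4,-34.3,46]);z=np.array([-.4994,.0245,.866]);x=np.array([.865,-.0423,.5]);y=np.array([.049,.9988,0])
e=[env.state()["ee_pos"]]
for i in range(4): env.grab_frame("scene"); e.append(env.state()["ee_pos"])
d=np.mean(e,0)-p; print("pocket frame TCP x,y,z",[round(float(d@a),1) for a in(x,y,z)],np.mean(e,0).round(1))
t=75; print("to +75z",(p+t*z-np.mean(e,0)).round(1),"seat",(p+36*z-np.mean(e,0)).round(1))
E
```

```text
time_s: 18.7
ee_pos: [534.8, -28.8, 219.3]
ee_rot: [180.0, 29.9, 177.1]
force: [0.3, -0.5, -3.3]
gripper_width: 29.8
time_s: 19.6
ee_pos: [591.2, -31.6, 121.5]
ee_rot: [180.0, 30.0, 177.1]
force: [-0.4, 0.7, -1.9]
gripper_width: 29.8
time_s: 19.9
ee_pos: [590.8, -31.5, 122.9]
ee_rot: [180.0, 30.1, 177.2]
force: [-0.6, 0.1, -3.7]
gripper_width: 30.0
pocket frame TCP x,y,z [0.6, 0.6, 88.6] [590.7 -31.5 123. ]
to +75z [  6.2  -0.9 -12.1] seat [ 25.7  -1.9 -45.9]
```

```bash
python3 -m jog '[{"dx":0.002,"dy":-0.0003,"dz":-0.0038,"wx":0,"wy":0,"wz":0,"grip":1},{"dx":0.002,"dy":-0.0003,"dz":-0.0037,"wx":0,"wy":0,"wz":0,"grip":1},{"dx":0.002,"dy":-0.0001,"dz":-0.0035,"wx":0,"wy":0,"wz":0,"grip":1},{"dx":0.002,"dy":-0.0001,"dz":-0.0035,"wx":0,"wy":0,"wz":0,"grip":1},{"dx":0.002,"dy":-0.0001,"dz":-0.0035,"wx":0,"wy":0,"wz":0,"grip":1},{"dx":0.002,"dy":-0.0001,"dz":-0.0035,"wx":0,"wy":0,"wz":0,"grip":1},{"dx":0,"dy":0,"dz":0,"wx":0,"wy":0,"wz":0,"grip":1}]' && python3 -m jog '[{"dx":0.001,"dy":-0.0001,"dz":-0.0017,"wx":0,"wy":0,"wz":0,"grip":1},{"dx":0.001,"dy":-0.0001,"dz":-0.0017,"wx":0,"wy":0,"wz":0,"grip":1},{"dx":0,"dy":0,"dz":0,"wx":0,"wy":0,"wz":0,"grip":1}]'
```

```text
time_s: 20.8
ee_pos: [602.5, -32.5, 100.1]
ee_rot: [180.0, 29.9, 177.1]
force: [-1.0, -0.8, -4.1]
gripper_width: 29.8
time_s: 21.1
ee_pos: [604.6, -32.7, 97.3]
ee_rot: [180.0, 30.0, 177.1]
force: [0.2, 0.9, -3.0]
gripper_width: 29.6
```

The underside is about 5 mm inside the mouth with no contact force, so I keep going.

```bash
python3 -m jog '[{"dx":0.0015,"dy":-0.0001,"dz":-0.0026,"wx":0,"wy":0,"wz":0,"grip":1},{"dx":0.0015,"dy":-0.0001,"dz":-0.0026,"wx":0,"wy":0,"wz":0,"grip":1},{"dx":0.0015,"dy":-0.0001,"dz":-0.0026,"wx":0,"wy":0,"wz":0,"grip":1},{"dx":0.0015,"dy":-0.0001,"dz":-0.0026,"wx":0,"wy":0,"wz":0,"grip":1},{"dx":0.0015,"dy":-0.0001,"dz":-0.0026,"wx":0,"wy":0,"wz":0,"grip":1},{"dx":0.0015,"dy":-0.0001,"dz":-0.0026,"wx":0,"wy":0,"wz":0,"grip":1},{"dx":0,"dy":0,"dz":0,"wx":0,"wy":0,"wz":0,"grip":1}]' && python3 -m jog '[{"dx":0.0005,"dy":0,"dz":-0.0009,"wx":0,"wy":0,"wz":0,"grip":1},{"dx":0.0005,"dy":0,"dz":-0.0009,"wx":0,"wy":0,"wz":0,"grip":1},{"dx":0.0005,"dy":0,"dz":-0.0009,"wx":0,"wy":0,"wz":0,"grip":1},{"dx":0,"dy":0,"dz":0,"wx":0,"wy":0,"wz":0,"grip":1}]'
```

```text
time_s: 21.8
ee_pos: [613.5, -33.3, 81.3]
ee_rot: [180.0, 30.0, 177.1]
force: [-0.7, 0.3, -3.4]
gripper_width: 29.8
time_s: 22.2
ee_pos: [615.1, -33.3, 79.1]
ee_rot: [180.0, 30.0, 177.1]
force: [-0.8, 0.5, -3.4]
gripper_width: 29.5
```

```bash
python3 -m jog '[{"dx":0.0005,"dy":0,"dz":-0.0009,"wx":0,"wy":0,"wz":0,"grip":1},{"dx":0.0005,"dy":0,"dz":-0.0009,"wx":0,"wy":0,"wz":0,"grip":1},{"dx":0,"dy":0,"dz":0,"wx":0,"wy":0,"wz":0,"grip":1}]' && python3 -m jog '[{"dx":0.0005,"dy":0,"dz":-0.0009,"wx":0,"wy":0,"wz":0,"grip":1},{"dx":0,"dy":0,"dz":0,"wx":0,"wy":0,"wz":0,"grip":1}]'
```

```text
time_s: 22.5
ee_pos: [616.0, -33.3, 77.8]
ee_rot: [180.0, 30.0, 177.1]
force: [-3.1, 0.1, 1.4]
gripper_width: 30.0
time_s: 22.7
ee_pos: [616.6, -33.3, 77.7]
ee_rot: [180.0, 30.1, 177.1]
force: [-6.6, 0.5, 7.7]
gripper_width: 29.7
```

Contact at the expected depth (about 10 N axial, TCP 36.4 mm above the floor, so the underside is at about 0). I release and retreat along the axis.

```bash
python3 -m jog '[{"dx":0,"dy":0,"dz":0,"wx":0,"wy":0,"wz":0,"grip":0.3},{"dx":0,"dy":0,"dz":0,"wx":0,"wy":0,"wz":0,"grip":0.1},{"dx":0,"dy":0,"dz":0,"wx":0,"wy":0,"wz":0,"grip":-0.1},{"dx":0,"dy":0,"dz":0,"wx":0,"wy":0,"wz":0,"grip":-0.3},{"dx":0,"dy":0,"dz":0,"wx":0,"wy":0,"wz":0,"grip":-0.4},{"dx":0,"dy":0,"dz":0,"wx":0,"wy":0,"wz":0,"grip":-0.4}]' &&
python3 -m jog '[{"dx":-0.0025,"dy":0.0001,"dz":0.0043,"wx":0,"wy":0,"wz":0,"grip":-0.4},{"dx":-0.005,"dy":0.0002,"dz":0.0087,"wx":0,"wy":0,"wz":0,"grip":-0.4},{"dx":-0.0075,"dy":0.0004,"dz":0.013,"wx":0,"wy":0,"wz":0,"grip":-0.4},{"dx":-0.0075,"dy":0.0004,"dz":0.013,"wx":0,"wy":0,"wz":0,"grip":-0.4},{"dx":-0.0075,"dy":0.0004,"dz":0.013,"wx":0,"wy":0,"wz":0,"grip":-0.4},{"dx":-0.0075,"dy":0.0004,"dz":0.013,"wx":0,"wy":0,"wz":0,"grip":-0.4},{"dx":-0.01,"dy":0.0004,"dz":0.0173,"wx":0,"wy":0,"wz":0,"grip":-0.4},{"dx":-0.01,"dy":0.0004,"dz":0.0173,"wx":0,"wy":0,"wz":0,"grip":-0.4},{"dx":-0.01,"dy":0.0004,"dz":0.0173,"wx":0,"wy":0,"wz":0,"grip":-0.4},{"dx":-0.01,"dy":0.0004,"dz":0.0173,"wx":0,"wy":0,"wz":0,"grip":-0.4}]' && python3 -m jog '[{"dx":0,"dy":-0.03,"dz":0.01,"wx":0,"wy":0,"wz":0,"grip":-0.4},{"dx":0,"dy":-0.03,"dz":0.01,"wx":0,"wy":0,"wz":0,"grip":-0.4},{"dx":0,"dy":-0.02,"dz":0.01,"wx":0,"wy":0,"wz":0,"grip":-0.4},{"dx":0,"dy":0,"dz":0,"wx":0,"wy":0,"wz":0,"grip":-0.4},{"dx":0,"dy":0,"dz":0,"wx":0,"wy":0,"wz":0,"grip":-0.4}]'
python3 - <<'E'
from h import *
c=env.get_calibration("wrist");im=np.ascontiguousarray(env.grab_frame("wrist")[:,:,::-1]);s=np.ascontiguousarray(env.grab_frame("scene")[:,:,::-1])
p=np.array([634.4,-34.3,46]);z=np.array([-.4994,.0245,.866]);x=np.array([.865,-.0423,.5]);y=np.array([.049,.9988,0])
q=np.array([proj(c,p+70*z+sx*27*x+sy*15*y) for sx,sy in((1,1),(1,-1),(-1,-1),(-1,1))]);print(q.round(0).tolist())
o,k=np.int32(q.mean(0)-[40,45]),5
cr=cv2.resize(im[o[1]:o[1]+90,o[0]:o[0]+80],None,fx=k,fy=k,interpolation=cv2.INTER_CUBIC)
cv2.polylines(cr,[np.int32((q-o+.5)*k)],True,(0,0,255),1)
s2=cv2.resize(s[100:312,170:358],(400,450),interpolation=cv2.INTER_CUBIC)
cv2.imwrite("pics/fin.png",np.hstack([cr,s2]))
E
```

```text
time_s: 23.3
ee_pos: [616.7, -33.4, 76.4]
ee_rot: [180.0, 30.0, 177.1]
force: [0.5, -0.2, 0.2]
gripper_width: 64.0
time_s: 24.3
ee_pos: [537.9, -29.8, 212.6]
ee_rot: [-180.0, 30.1, 177.1]
force: [-0.4, 0.1, -0.2]
gripper_width: 64.1
time_s: 24.8
ee_pos: [538.3, -109.8, 241.3]
ee_rot: [180.0, 30.0, 177.1]
force: [0.4, 0.7, -0.1]
gripper_width: 63.6
[[340.0, 192.0], [312.0, 192.0], [315.0, 142.0], [343.0, 142.0]]
```

View pics/fin.png

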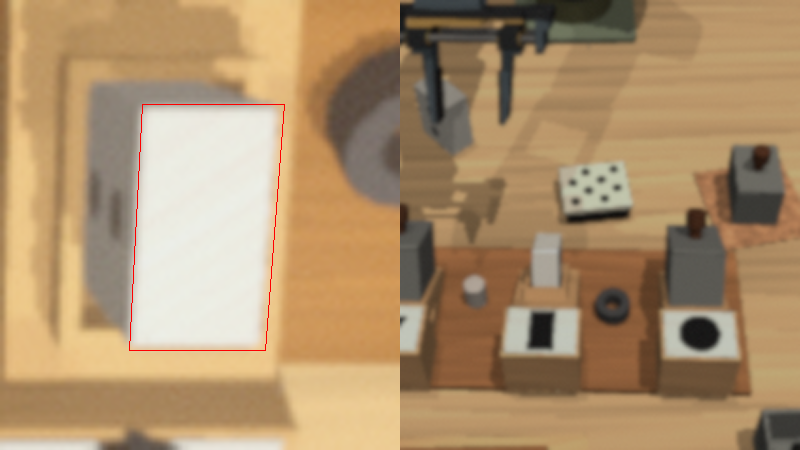

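Picture 10: the block's top face lies on the predicted seated outline (red) to within about 1 mm. The lid stands upright on the mat, and the nut, gauge, pod and neighbouring lids are in place. The gripper is clear, so I hand the job in.

```bash
python3 -c "from workcell import env; print(env.job_done())"
```

```text
the job is handed in; nothing more can be done
None
```

The block is standing on the floor of the oblong pocket and the oblong lid is knob up in the middle of the mat. I handed the job in at about 25 s of the 72 s; no verdict is reported.

- **Lid:** I lifted the lid off the middle slot along the pocket's axis. It was lowered onto the mat while still held (about 14 N contact) and then released. It landed about 2 mm from my estimate of the mat centre.
- **Block:** Of the three blocks I took the middle-sized one, which measured about 54 x 30 x 70 mm. It went into the pocket without touching the sides until it met the floor (about 10 N, at the expected depth), and I let go only then.
- **Last checks:** The final wrist picture shows the block's top within about 1 mm of where a seated block should be. The final scene crop shows the lid upright on the mat. The disc lid, triangle lid, nut, gauge and near pod look undisturbed as far as the crop shows them.
- **Not rechecked:** I took no last look at the far pod, tape, wrench, brush or bottle; the arm did not work close to them.
- **Failures:** My first set of moves was refused because the rows lacked some keys, and the arm did not move. No check failed or disagreed.

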